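# Nest the steel measuring beakers on the drying mat

### The arm

A 7-joint arm with a two-finger parallel gripper is mounted at the origin on a cart in front of the work surface, level with it; the furniture and walls round the work are solid. World frame = base frame: x ahead of the robot, y to its left, z up, the work surface at z = 0. Lengths are in m, angles in rad, forces in N, time in s.
With the tool pointing down it reaches from about 0.35 to 0.9 m from the base axis. Payload 7.2 kg.
Tool frame: the origin (TCP) lies at the very end of the fingers, on their centre line; the grasp point (between the pads) lies 19 mm behind it; z points along the fingers, y is the line along which they close (so a half turn about z gives the same grasp; the last joint's range is limited). The gripper opens to 85 mm and grips with 20 to 120 N. Pads are 22 mm wide; open, the fingers measure 114 mm over their backs; the gripper's body (76 mm by 85 mm) begins 54 mm behind the grasp point. The pads swing forward as they close: fully open they stand 13 mm farther back than shut.
Start: joints at [1.037, 0.411, -0.013, 1.596, 0.006, 1.134, -0.082], TCP at [0.281, -0.558, 0.231] pointing down, gripper open.
Joint ranges: [-2.95, 2.95], [-0.29, 1.99], [-1.47, 1.44], [0.14, 2.54], [-1.03, 4.17], [0.13, 1.85], [-2.86, 2.86]. Speed limits (rad/s): [2.39, 2.39, 3.01, 3.01, 3.14, 3.14, 3.14].

### API

Orientations are given as [roll, pitch, yaw] about the fixed x, y, z axes, in that order (R = Rz(yaw) Ry(pitch) Rx(roll)).
In Python, from rig import bot, cams gives the robot as it stands.
- The arm moves only by the tool drive_tool, never from a script. Its argument "motion" is a list of rows, each a list of 2 entries, a list of its own where there are three numbers: the shift along the tool's x, y, z scaled (see below), then the turn, a rotation vector about the tool's x, y, z scaled (see below). In form: [[[tx, ty, tz], [wx, wy, wz]], ...]. A call has 1 to 20 rows; each row shifts and turns the commanded pose from where the row before left it, along the tool's axes as they then stand; what a row does not reach is not made up. The controller multiplies each number of a shift by 0.06 m and each number of a turn by 180 degrees. A row lasts 1/8 s, in which the tool goes at most 62.5 mm and 10.7 degrees, less where a joint would pass 70% of its speed; a pose out of reach is approached as far as the arm can. A call with a number of a shift or a turn outside -1 to 1 is refused whole. A call with a gripper value outside its range is refused whole. "claw" is the opening, from 0 (shut) to 1 (fully open), set as the call begins (left out, the last holds). The fingers move at their own pace and stop on an object; "squeeze" is the grip in N (left out, the last holds). Time passes only in rows, so rows that do not move let the fingers close. It gives the time, the measured TCP pose, the force, the opening and the grip force at its end, in the units of the state.
- bot.state(): the state, without advancing time (a new reading comes with each control period).
- cams.camera(name): name is "scene" or "top"; returns a dict with "pixels" (480x640x3 uint8, blue, green, red), "fx", "fy", "cx", "cy" (pixels), "view" (4x4, takes a point from world to camera coordinates). Camera axes: x right, y down, z forward; pixel columns grow to the right and rows downward; lengths in m; the calibration is good to about 2 mm. A picture is of the moment at which its call begins. There is no depth.
- bot.close_job(): hands the job in; it is judged then, once.
The state is a dict: "time": time; "joints": joint angles; "qvel": joint speeds; "joint_torque": joint torques, N m; "tool_pos": TCP position; "tcp_rot": TCP orientation; "contact_force": force on the tool from outside, world axes, zero at the start; "torque": the same for the moment, N m; "opening": finger opening in m; "finger_force": force on a finger pad.
Only numpy, scipy, OpenCV 4.12 (cv2) and the standard library are available. Lean on these libraries where they do the work, as an engineer would, in place of code of your own. Each camera call takes 0.05 s, during which the arm holds its last target. There are 200 camera calls.

### The job

Set the four washed steel measuring beakers to dry as one nest in the middle of the round rubber drying mat: set the smallest down first, mouth down as it stands, then cover it with the next larger one, and so on up to the largest, so that every beaker ends upright with its mouth down flat on the mat. Leave the shaker, the jars and the half lime standing where they are.

Things in the scene. Friction and masses are not known exactly. Their poses are not given: they have to be found in the camera images.
- drying_mat: flat round dark rubber drying mat, 110 mm across and 6 mm thick, fixed to the worktop; origin at the centre of its underside, z up
- beaker_xs: the smallest of four plain round steel measuring beakers, hollow, standing mouth down: 26 mm across at the mouth (below), 21 mm at its closed flat end (above), 40 mm high, wall 2.5 mm, closed end 3 mm thick, so about 21 mm clear inside at the mouth and 37 mm deep; origin at the centre of the mouth, in the plane it stands on, z up to the closed end
- beaker_s: the second smallest of four plain round steel measuring beakers, hollow, standing mouth down: 38 mm across at the mouth (below), 33 mm at its closed flat end (above), 54 mm high, wall 2.5 mm, closed end 3 mm thick, so about 33 mm clear inside at the mouth and 51 mm deep; origin at the centre of the mouth, in the plane it stands on, z up to the closed end
- beaker_m: the second largest of four plain round steel measuring beakers, hollow, standing mouth down: 52 mm across at the mouth (below), 47 mm at its closed flat end (above), 68 mm high, wall 2.5 mm, closed end 3 mm thick, so about 47 mm clear inside at the mouth and 65 mm deep; origin at the centre of the mouth, in the plane it stands on, z up to the closed end
- beaker_l: the largest of four plain round steel measuring beakers, hollow, standing mouth down: 66 mm across at the mouth (below), 61 mm at its closed flat end (above), 82 mm high, wall 2.5 mm, closed end 3 mm thick, so about 61 mm clear inside at the mouth and 79 mm deep; origin at the centre of the mouth, in the plane it stands on, z up to the closed end
- shaker: bystander: glass salt shaker with a domed steel cap, about 42 mm across, 91 mm high; origin at the centre of its underside
- spice_jar: bystander: glass spice jar with a dark cap, 44 mm across, 105 mm high; origin at the centre of its underside
- olive_jar: bystander: glass jar of olives with a green lid, 70 mm across, 101 mm high; origin at the centre of its underside
- lime_half: bystander: half a lime, cut face up, 53 mm across, 24 mm high; origin at the centre of its underside
Mind the look-alikes: they are no part of the job. What is shaped like the beaker_m but blue is not meant.

How it is judged:
By the outcome, as a careful person would: the job done as asked, in the order asked, and still so for the second after the job is handed in, with the robot touching nothing.
It also fails if it takes over 128 s, if anything falls off the work surface, if the arm or the gripper's body presses on something with over 40 N, if the wrist force passes 120 N, or if a joint passes its speed limit or range.

## Working session

There is one attempt and no reset: what is moved stays moved. The work goes in short steps, Python scripts to look and compute and a tool call to move; the robot and the scene stay as the last step left them, time stands still between calls to the robot, and variables do not carry over. Pictures are saved under pics/ and viewed, at most 14 in all, crops included, and the job is handed in when it is done.

Besides the shell and the picture viewer there is one more tool, called as name([rows], argument=value, ...), one row to a line, values as JSON. drive_tool: Moves the arm, as the interface text tells. Its arguments: {"type":"object","properties":{"motion":{"type":"array","items":{"type":"array"}},"claw":{"type":"number"},"squeeze":{"type":"number"}},"required":["motion"]}

```bash
mkdir -p pics; ls; python3 - <<'E'
from rig import bot,cams
import cv2,numpy as np
for n in("top","scene"):
    c=cams.camera(n); cv2.imwrite(f"pics/{n}0.png",c["pixels"]); print(n,c["fx"],c["fy"],c["cx"],c["cy"]);print(np.round(c["view"],4).tolist())
s=bot.state(); print(s)
E
```

```text
pics
top 558.3116049353506 558.3116049353506 319.2360332268261 242.06604637168684
[[-0.0297, -0.9992, -0.0259, 0.0362], [-0.9856, 0.0336, -0.1659, 0.4706], [0.1666, 0.0206, -0.9858, 1.0537], [0.0, 0.0, 0.0, 1.0]]
scene 449.89711498769344 449.89711498769344 315.56559382970937 232.6151045075251
[[0.7702, -0.6378, 0.0045, -0.3702], [-0.4124, -0.5033, -0.7594, 0.2132], [0.4866, 0.583, -0.6506, 0.6899], [0.0, 0.0, 0.0, 1.0]]
{'time': 0.1, 'joints': array([ 1.03678655,  0.41184526, -0.01268462,  1.59696791,  0.0056262 ,
        1.13428961, -0.08219472]), 'qvel': array([-0.00048806, -0.00147109,  0.00018965, -0.00291634, -0.0005757 ,
       -0.00180894, -0.0008962 ]), 'joint_torque': array([ 3.10921831e-03, -6.01827979e+01,  6.84530865e-01, -3.00088513e+01,
        1.40491445e-02,  6.48563553e-03,  1.45871701e-05]), 'tool_pos': array([ 0.2804599 , -0.55804023,  0.23051843]), 'tcp_rot': array([-3.14012450e+00,  1.38590211e-04,  4.65825373e-01]), 'contact_force': array([ 0.0832651 ,  0.97083073, -0.38085958]), 'torque': array([ 0.02545066,  0.00063442, -0.02416852]), 'finger_force': 0.0, 'opening': 0.08576510910519675}
```

View pics/top0.png

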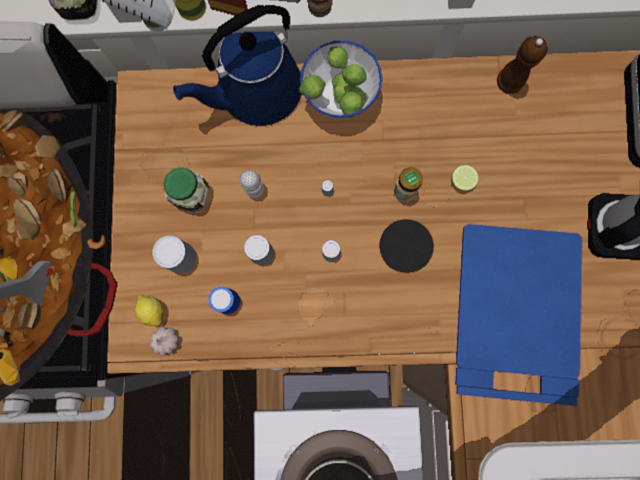

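View pics/scene0.png

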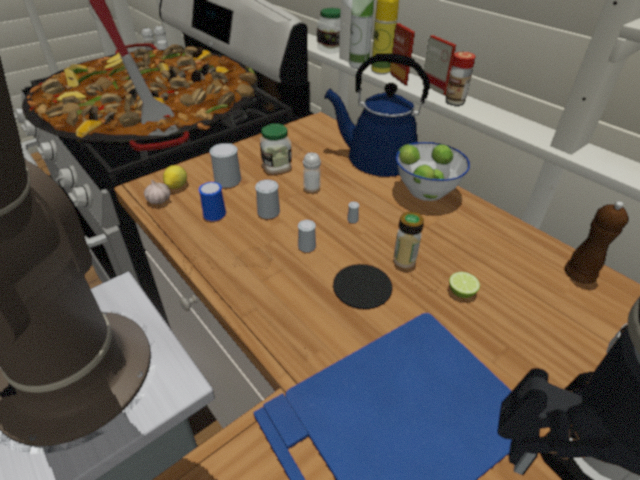

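The top view shows xs at (328,187), s at (331,249), m at (258,248), l at (171,252) and the mat at (406,246). The blue decoy is at (223,300). I'll enlarge these to measure them.

```bash
cat > h.py <<'E'
import numpy as np
def ray(c,u,v,z):
    V=np.array(c["view"]);R=V[:3,:3];o=-R.T@V[:3,3]
    d=R.T@np.array([(u-c["cx"])/c["fx"],(v-c["cy"])/c["fy"],1]);return o+d*(z-o[2])/d[2]
def proj(c,p):
    q=np.array(c["view"])[:3]@np.append(p,1);return c["fx"]*q[0]/q[2]+c["cx"],c["fy"]*q[1]/q[2]+c["cy"]
def circ(c,x,y,z,r,n=72):
    return np.array([proj(c,[x+r*np.cos(a),y+r*np.sin(a),z]) for a in np.linspace(0,2*np.pi,n,endpoint=False)])
E
python3 - <<'E'
from rig import bot,cams
import cv2,numpy as np
from h import *
g={"xs":(328,187,.04,.0105,.013),"s":(331,249,.054,.0165,.019),"m":(258,248,.068,.0235,.026),"l":(170,251,.082,.0305,.033)}
for n in("top",):
    c=cams.camera(n);im=c["pixels"];tiles=[]
    for k,(u,v,h,rt,rb) in g.items():
        x,y,_=ray(c,u,v,h);
        # gray-bright top segmentation
        w=40;x0,y0=u-w,v-w;cr=im[y0:v+w,x0:u+w]
        hsv=cv2.cvtColor(cr,cv2.COLOR_BGR2HSV);m=((hsv[...,1]<40)&(hsv[...,2]>150)).astype(np.uint8)
        nn,lab,st,cen=cv2.connectedComponentsWithStats(m);i=1+np.argmax(st[1:,4])
        print(k,np.round([x,y],4),"seg",cen[i]+[x0,y0],st[i],"->",np.round(ray(c,*(cen[i]+[x0,y0]),h),4),"expected r px",rt*c["fx"]/1.0)
        x,y,_=ray(c,*(cen[i]+[x0,y0]),h)
        b=cv2.resize(cr,None,fx=4.8,fy=4.8,interpolation=cv2.INTER_CUBIC)[:290]
        b=cv2.resize(cr,(380,380),interpolation=cv2.INTER_CUBIC)
        for z,r,col in((h,rt,(0,0,255)),(0,rb,(0,255,0))):
            p=(circ(c,x,y,z,r)-[x0,y0]+.5)*380/80
            cv2.polylines(b,[p.astype(np.int32)],True,col,1)
        tiles.append(b[45:335])
    cv2.imwrite("pics/c1.png",np.vstack([np.hstack(tiles[:2]),np.hstack(tiles[2:])]))
    gm=cv2.cvtColor(im,cv2.COLOR_BGR2GRAY)[210:285,370:445];mm=(gm<60).astype(np.uint8)
    nn,lab,st,cen=cv2.connectedComponentsWithStats(mm);i=1+np.argmax(st[1:,4]);print("mat",cen[i]+[370,210],st[i],ray(c,*(cen[i]+[370,210]),.006))
    for nm,u,v,z in (("shaker",250,178,.09),("spice",411,178,.105),("olive",181,182,.1),("lime",465,178,.02),("blue",221,299,.068)): print(nm,ray(c,u,v,z).round(3))
E
```

```text
xs [5.82e-01 5.00e-04] seg [326.97938144 185.09278351] [34 33 11 11 97] -> [0.586  0.0024 0.04  ] expected r px 5.862271851821181
s [ 0.4548 -0.0014] seg [330.62903226 248.41129032] [ 31  31  18  18 248] -> [ 0.456  -0.0007  0.054 ] expected r px 9.212141481433285
m [0.4592 0.1379] seg [256.19758065 246.99798387] [ 26  27  25  25 496] -> [0.4613 0.1413 0.068 ] expected r px 13.12032271598074
l [0.4569 0.3028] seg [168.25060241 251.35180723] [ 22  25  33  32 830] -> [0.4563 0.3062 0.082 ] expected r px 17.028503950528194
mat [405.9530262  245.67299006] [  10   10   53   53 2214] [ 0.46394449 -0.15208791  0.006     ]
shaker [0.592 0.149 0.09 ]
spice [ 0.576 -0.155  0.105]
olive [0.586 0.279 0.1  ]
lime [ 0.596 -0.277  0.02 ]
blue [0.364 0.209 0.068]
```

View pics/c1.png

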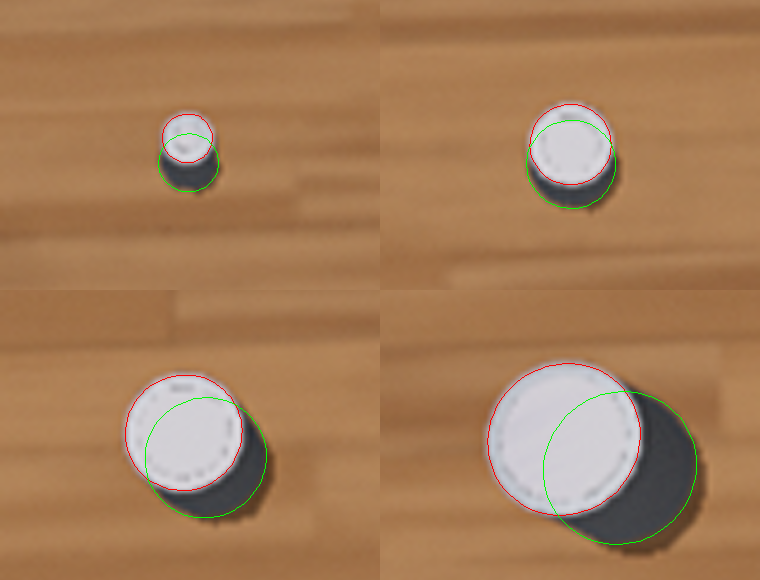

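Both rim outlines fit well, so I'll turn to yaw 0 and move above the xs beaker.

drive_tool([
  [[0, 0, 0], [0, 0, 0.0494]],
  [[0, 0, 0], [0, 0, 0.0494]],
  [[0, 0, 0], [0, 0, 0.0494]],
  [[0.3, -0.55, 0], [0, 0, 0]],
  [[0.3, -0.55, 0], [0, 0, 0]],
  [[0.3, -0.55, 0], [0, 0, 0]],
  [[0.3, -0.55, 0], [0, 0, 0]],
  [[0.3, -0.55, 0], [0, 0, 0]],
  [[0.3, -0.55, 0], [0, 0, 0]],
  [[0.3, -0.55, 0], [0, 0, 0]],
  [[0.3, -0.55, 0], [0, 0, 0]],
  [[0.3, -0.55, 0], [0, 0, 0]],
  [[0.3, -0.55, 0], [0, 0, 0]],
  [[0.3, -0.55, 0], [0, 0, 0]],
  [[0.3, -0.55, 0], [0, 0, 0]],
  [[0.3, -0.55, 0], [0, 0, 0]],
  [[0.3, -0.55, 0], [0, 0, 0]],
  [[0.3, -0.55, 0], [0, 0, 0]],
  [[0.3, -0.55, 0], [0, 0, 0]],
  [[0.3, -0.55, 0], [0, 0, 0]],
], claw=1, squeeze=30)

```text
time: 2.65
tool_pos: [0.5869, 0.0037, 0.231]
tcp_rot: [3.142, 0.0, 0.0]
contact_force: [-0.5, -0.2, 0.8]
opening: 0.0853
finger_force: 0.0
```

drive_tool([
  [[0, 0, 0.5], [0, 0, 0]],
  [[0, 0, 0.5], [0, 0, 0]],
  [[0, 0, 0.5], [0, 0, 0]],
  [[0, 0, 0.5], [0, 0, 0]],
  [[-0.015, 0.02, 0.4], [0, 0, 0]],
  [[0, 0, 0.3], [0, 0, 0]],
  [[0, 0, 0.3], [0, 0, 0]],
  [[0, 0, 0.3], [0, 0, 0]],
  [[0, 0, 0.2], [0, 0, 0]],
  [[0, 0, 0.1], [0, 0, 0]],
  [[0, 0, 0.05], [0, 0, 0]],
  [[0, 0, 0], [0, 0, 0]],
  [[0, 0, 0], [0, 0, 0]],
])

```text
time: 4.28
tool_pos: [0.586, 0.0015, 0.0128]
tcp_rot: [3.142, -0.001, 0.0]
contact_force: [-0.2, 0.9, 0.8]
opening: 0.0857
finger_force: 0.0
```

drive_tool([
  [[0, 0, 0], [0, 0, 0]],
  [[0, 0, 0], [0, 0, 0]],
  [[0, 0, 0], [0, 0, 0]],
  [[0, 0, 0], [0, 0, 0]],
  [[0, 0, 0], [0, 0, 0]],
  [[0, 0, 0], [0, 0, 0]],
  [[0, 0, 0], [0, 0, 0]],
  [[0, 0, 0], [0, 0, 0]],
], claw=0)

```text
time: 5.28
tool_pos: [0.5858, 0.0014, 0.0125]
tcp_rot: [3.142, -0.0, 0.0]
contact_force: [-0.8, -0.1, 5.0]
opening: 0.0226
finger_force: 29.6
```

```bash
python3 - <<'E'
from rig import bot,cams
import cv2,numpy as np
from h import *
t=cams.camera("top");s=cams.camera("scene")
a=t["pixels"][120:260,260:400];u,v=map(int,proj(s,[.586,.002,.04]))
b=s["pixels"][v-70:v+70,u-70:u+70]
cv2.imwrite("pics/c2.png",np.hstack([cv2.resize(x,(400,400),interpolation=cv2.INTER_CUBIC) for x in(a,b)]))
st=bot.state();print(st["opening"],st["finger_force"],st["tool_pos"])
E
```

```text
0.022801044843062102 29.583248795778445 [0.58578432 0.00145895 0.01246108]
```

View pics/c2.png

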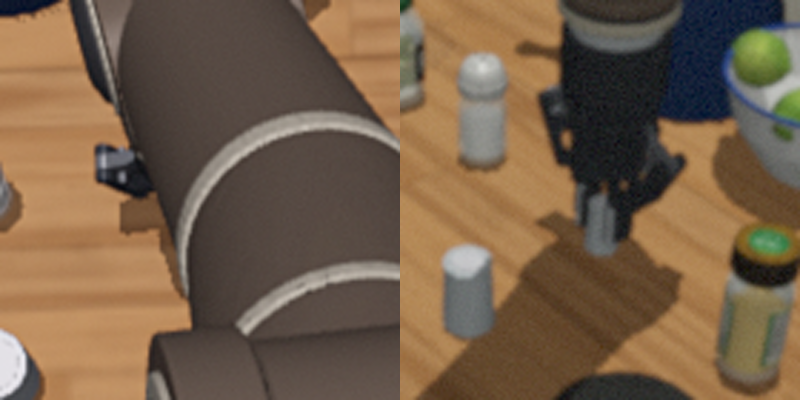

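The scene crop shows the xs beaker held between the pads, with an opening of 22.7 mm. That matches a grip about 27 mm up its side. Next I'll lift it and carry it to the mat.

drive_tool([
  [[0, 0, -0.3], [0, 0, 0]],
  [[0, 0, -0.35], [0, 0, 0]],
  [[0, 0, -0.35], [0, 0, 0]],
  [[-0.33, 0.1, 0], [0, 0, 0]],
  [[-0.4, 0.3, 0], [0, 0, 0]],
  [[-0.4, 0.4, 0], [0, 0, 0]],
  [[-0.4, 0.5, 0], [0, 0, 0]],
  [[-0.3, 0.5, 0], [0, 0, 0]],
  [[-0.2, 0.4, 0], [0, 0, 0]],
  [[0, 0.3, 0], [0, 0, 0]],
  [[0, 0.07, 0], [0, 0, 0]],
  [[0, 0, 0], [0, 0, 0]],
  [[0, 0, 0.4], [0, 0, 0]],
  [[0, 0, 0.2], [0, 0, 0]],
  [[0, 0, 0.1], [0, 0, 0]],
  [[0, 0, 0], [0, 0, 0]],
  [[0, 0, 0], [0, 0, 0]],
])

```text
time: 7.5
tool_pos: [0.4643, -0.1527, 0.0307]
tcp_rot: [3.141, -0.001, 0.0]
contact_force: [0.1, 0.6, -0.8]
opening: 0.0229
finger_force: 29.6
```

drive_tool([
  [[0, 0, 0.08], [0, 0, 0]],
  [[0, 0, 0.06], [0, 0, 0]],
  [[0, 0, 0.03], [0, 0, 0]],
  [[0, 0, 0.03], [0, 0, 0]],
  [[0, 0, 0], [0, 0, 0]],
  [[0, 0, 0], [0, 0, 0]],
])

```text
time: 8.25
tool_pos: [0.4639, -0.1528, 0.0184]
tcp_rot: [3.141, -0.0, 0.0]
contact_force: [-1.6, 0.5, 3.6]
opening: 0.0228
finger_force: 30.0
```

drive_tool([
  [[0, 0, 0], [0, 0, 0]],
  [[0, 0, 0], [0, 0, 0]],
  [[0, 0, 0], [0, 0, 0]],
  [[0, 0, 0], [0, 0, 0]],
  [[0, 0, 0], [0, 0, 0]],
  [[0, 0, -0.2], [0, 0, 0]],
  [[0, 0, -0.4], [0, 0, 0]],
  [[0, 0, -0.5], [0, 0, 0]],
  [[0, 0, -0.5], [0, 0, 0]],
  [[-0.02, -0.4, 0], [0, 0, 0]],
  [[-0.03, -0.5, 0], [0, 0, 0]],
  [[-0.03, -0.5, 0], [0, 0, 0]],
  [[-0.03, -0.5, 0], [0, 0, 0]],
  [[-0.02, -0.4, 0], [0, 0, 0]],
  [[0, -0.23, 0], [0, 0, 0]],
  [[0, 0, 0], [0, 0, 0]],
  [[0, 0, 0], [0, 0, 0]],
], claw=1)

```text
time: 10.38
tool_pos: [0.4562, -0.002, 0.1144]
tcp_rot: [3.141, -0.0, -0.001]
contact_force: [-0.6, 0.1, -0.0]
opening: 0.085
finger_force: 0.0
```

```bash
python3 - <<'E'
from rig import bot,cams
import cv2,numpy as np
from h import *
t=cams.camera("top");s=cams.camera("scene")
o=[]
for c in(t,s):
    u,v=map(int,proj(c,[.464,-.152,.03]));w=50
    b=cv2.resize(c["pixels"][v-w:v+w,u-w:u+w],(400,400),interpolation=cv2.INTER_CUBIC)
    for z,r,q in((.046,.0105,(0,0,255)),(.006,.013,(0,255,0)),(.006,.055,(255,255,0))):
        cv2.polylines(b,[((circ(c,.464,-.152,z,r)-[u-w,v-w]+.5)*4).astype(int)],True,q,1)
    o.append(b)
cv2.imwrite("pics/c3.png",np.hstack(o))
E
```

```text
(no output)
```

View pics/c3.png

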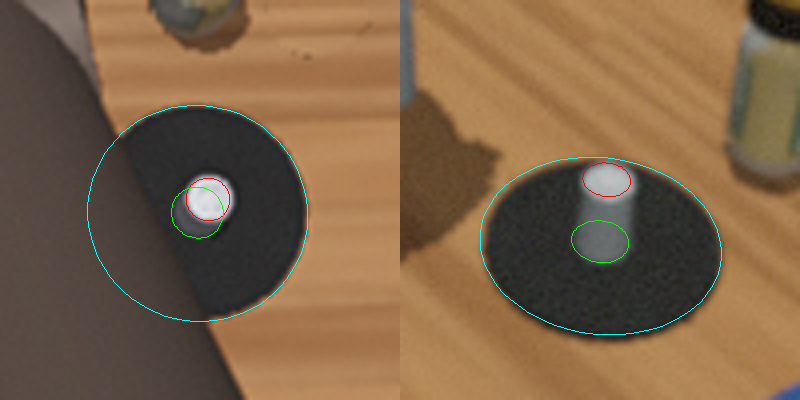

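xs stands upright, centred on the mat within about 1 mm. Next is s.

drive_tool([
  [[0, 0, 0.4], [0, 0, 0]],
  [[0, 0, 0.4], [0, 0, 0]],
  [[0, 0, 0.3], [0, 0, 0]],
  [[0, 0, 0.25], [0, 0, 0]],
  [[0, 0, 0.15], [0, 0, 0]],
  [[0, 0, 0.04], [0, 0, 0]],
  [[0, 0, 0], [0, 0, 0]],
  [[0, 0, 0], [0, 0, 0]],
])

```text
time: 11.48
tool_pos: [0.4565, -0.001, 0.0224]
tcp_rot: [3.142, -0.001, 0.0]
contact_force: [-0.4, 0.3, -0.2]
opening: 0.0854
finger_force: 0.0
```

drive_tool([
  [[0, 0, 0], [0, 0, 0]],
  [[0, 0, 0], [0, 0, 0]],
  [[0, 0, 0], [0, 0, 0]],
  [[0, 0, 0], [0, 0, 0]],
  [[0, 0, 0], [0, 0, 0]],
  [[0, 0, 0], [0, 0, 0]],
  [[0, 0, 0], [0, 0, 0]],
], claw=0)

```text
time: 12.35
tool_pos: [0.4562, -0.001, 0.0221]
tcp_rot: [3.141, -0.0, 0.0]
contact_force: [-1.6, -1.5, 7.0]
opening: 0.033
finger_force: 29.6
```

The grip looks a little high, so I'll reopen and regrip 8 mm lower.

drive_tool([
  [[0, 0, 0], [0, 0, 0]],
  [[0, 0, 0], [0, 0, 0]],
  [[0, 0, 0], [0, 0, 0]],
  [[0, 0, 0.1], [0, 0, 0]],
  [[0, 0, 0.06], [0, 0, 0]],
  [[0, 0, 0], [0, 0, 0]],
], claw=0.7)

```text
time: 13.1
tool_pos: [0.4557, -0.001, 0.0118]
tcp_rot: [3.142, 0.001, 0.0]
contact_force: [-0.4, 0.2, 1.4]
opening: 0.06
finger_force: 0.0
```

drive_tool([
  [[0, 0, 0], [0, 0, 0]],
  [[0, 0, 0], [0, 0, 0]],
  [[0, 0, 0], [0, 0, 0]],
  [[0, 0, 0], [0, 0, 0]],
  [[0, 0, 0], [0, 0, 0]],
  [[0, 0, 0], [0, 0, 0]],
  [[0, 0, 0], [0, 0, 0]],
], claw=0)

```text
time: 13.98
tool_pos: [0.4562, -0.001, 0.0125]
tcp_rot: [3.142, -0.0, 0.0]
contact_force: [-1.7, 0.5, 4.7]
opening: 0.034
finger_force: 30.0
```

drive_tool([
  [[0, 0, -0.3], [0, 0, 0]],
  [[0, 0, -0.45], [0, 0, 0]],
  [[0, 0, -0.45], [0, 0, 0]],
  [[0.02, 0.3, 0], [0, 0, 0]],
  [[0.03, 0.4, 0], [0, 0, 0]],
  [[0.03, 0.5, 0], [0, 0, 0]],
  [[0.03, 0.5, 0], [0, 0, 0]],
  [[0.025, 0.4, 0], [0, 0, 0]],
  [[0, 0.3, 0], [0, 0, 0]],
  [[0, 0.13, 0], [0, 0, 0]],
  [[0, 0, 0], [0, 0, 0]],
  [[0, 0, 0], [0, 0, 0]],
  [[0, 0, 0], [0, 0, 0]],
])

```text
time: 15.6
tool_pos: [0.4643, -0.152, 0.0843]
tcp_rot: [-3.141, -0.0, 0.001]
contact_force: [0.0, 0.1, -0.8]
opening: 0.0339
finger_force: 30.5
```

```bash
python3 - <<'E'
from rig import bot,cams
import cv2,numpy as np
from h import *
s=bot.state();print(s["tool_pos"],s["opening"])
c=cams.camera("scene");u,v=map(int,proj(c,[.464,-.152,.06]));w=60
cv2.imwrite("pics/c4.png",cv2.resize(c["pixels"][v-w:v+w,u-w:u+w],(480,480),interpolation=cv2.INTER_CUBIC))
E
```

```text
[ 0.46429083 -0.15196912  0.08428949] 0.033880735689843344
```

View pics/c4.png

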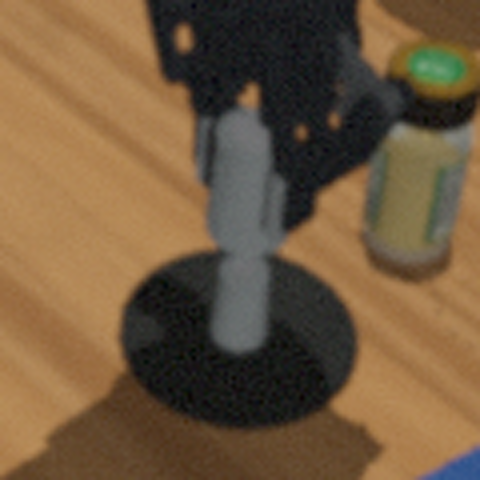

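s hangs aligned above xs, so I'll lower it.

drive_tool([
  [[0, 0.01, 0.15], [0, 0, 0]],
  [[0, 0, 0.15], [0, 0, 0]],
  [[0, 0, 0.15], [0, 0, 0]],
  [[0, 0, 0.15], [0, 0, 0]],
  [[0, 0, 0.15], [0, 0, 0]],
  [[0, 0, 0.15], [0, 0, 0]],
  [[0, 0, 0.1], [0, 0, 0]],
  [[0, 0, 0.05], [0, 0, 0]],
  [[0, 0, 0.03], [0, 0, 0]],
  [[0, 0, 0.02], [0, 0, 0]],
  [[0, 0, 0], [0, 0, 0]],
  [[0, 0, 0], [0, 0, 0]],
])

```text
time: 17.15
tool_pos: [0.4644, -0.1534, 0.0185]
tcp_rot: [3.141, -0.0, 0.0]
contact_force: [-0.3, -0.3, 1.8]
opening: 0.0338
finger_force: 30.8
```

drive_tool([
  [[0, 0, 0], [0, 0, 0]],
  [[0, 0, 0], [0, 0, 0]],
  [[0, 0, 0], [0, 0, 0]],
  [[0, 0, 0], [0, 0, 0]],
  [[0, 0, 0], [0, 0, 0]],
  [[0, 0, -0.2], [0, 0, 0]],
  [[0, 0, -0.5], [0, 0, 0]],
  [[0, 0, -0.6], [0, 0, 0]],
  [[0, 0, -0.6], [0, 0, 0]],
  [[0, -0.5, 0], [0, 0, 0]],
  [[-0.01, -0.7, 0], [0, 0, 0]],
  [[-0.01, -0.7, 0], [0, 0, 0]],
  [[-0.01, -0.7, 0], [0, 0, 0]],
  [[-0.01, -0.7, 0], [0, 0, 0]],
  [[-0.01, -0.7, 0], [0, 0, 0]],
  [[0, -0.5, 0], [0, 0, 0]],
  [[0, -0.4, 0], [0, 0, 0]],
  [[0, 0, 0], [0, 0, 0]],
  [[0, 0, 0], [0, 0, 0]],
], claw=1)

```text
time: 19.52
tool_pos: [0.4611, 0.1398, 0.1326]
tcp_rot: [3.141, -0.0, -0.0]
contact_force: [0.3, -0.9, 0.8]
opening: 0.0859
finger_force: 0.0
```

```bash
python3 - <<'E'
from rig import bot,cams
import cv2,numpy as np
from h import *
t=cams.camera("top");s=cams.camera("scene")
o=[]
for c in(t,s):
    u,v=map(int,proj(c,[.464,-.152,.03]));w=50
    b=cv2.resize(c["pixels"][v-w:v+w,u-w:u+w],(400,400),interpolation=cv2.INTER_CUBIC)
    for z,r,q in((.06,.0165,(0,0,255)),(.006,.019,(0,255,0)),(.006,.055,(255,255,0))):
        cv2.polylines(b,[((circ(c,.464,-.152,z,r)-[u-w,v-w]+.5)*4).astype(int)],True,q,1)
    o.append(b)
cv2.imwrite("pics/c5.png",np.hstack(o))
E
```

```text
(no output)
```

View pics/c5.png

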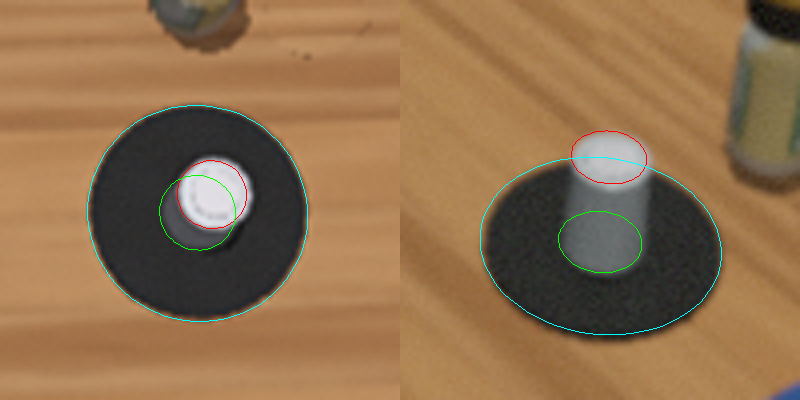

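s is seated flat and offset from the mat centre by about 1.5 mm in −y. Next is m.

drive_tool([
  [[0, 0, 0.4], [0, 0, 0]],
  [[0, 0, 0.4], [0, 0, 0]],
  [[0, 0, 0.4], [0, 0, 0]],
  [[0, 0, 0.3], [0, 0, 0]],
  [[0, 0, 0.2], [0, 0, 0]],
  [[0, 0, 0.1], [0, 0, 0]],
  [[0, 0, 0.04], [0, 0, 0]],
  [[0, 0, 0], [0, 0, 0]],
  [[0, 0, 0], [0, 0, 0]],
])

```text
time: 20.75
tool_pos: [0.4615, 0.1407, 0.0223]
tcp_rot: [-3.141, -0.001, 0.0]
contact_force: [-0.6, 0.2, 0.8]
opening: 0.0854
finger_force: 0.0
```

drive_tool([
  [[0, 0, 0], [0, 0, 0]],
  [[0, 0, 0], [0, 0, 0]],
  [[0, 0, 0], [0, 0, 0]],
  [[0, 0, 0], [0, 0, 0]],
  [[0, 0, 0], [0, 0, 0]],
  [[0, 0, 0], [0, 0, 0]],
  [[0, 0, 0], [0, 0, 0]],
], claw=0, squeeze=40)

```text
time: 21.62
tool_pos: [0.4613, 0.1406, 0.0225]
tcp_rot: [3.141, -0.001, 0.0]
contact_force: [-1.7, -0.4, 7.6]
opening: 0.0487
finger_force: 40.1
```

drive_tool([
  [[0, 0, -0.3], [0, 0, 0]],
  [[0, 0, -0.55], [0, 0, 0]],
  [[0, 0, -0.55], [0, 0, 0]],
  [[0, 0.3, 0], [0, 0, 0]],
  [[0.01, 0.5, 0], [0, 0, 0]],
  [[0.01, 0.6, 0], [0, 0, 0]],
  [[0.01, 0.6, 0], [0, 0, 0]],
  [[0.015, 0.6, 0], [0, 0, 0]],
  [[0, 0.6, 0], [0, 0, 0]],
  [[0, 0.6, 0], [0, 0, 0]],
  [[0, 0.5, 0], [0, 0, 0]],
  [[0, 0.4, 0], [0, 0, 0]],
  [[0, 0.193, 0], [0, 0, 0]],
  [[0, 0, 0], [0, 0, 0]],
  [[0, 0, 0], [0, 0, 0]],
  [[0, 0, 0], [0, 0, 0]],
])

```text
time: 23.62
tool_pos: [0.4641, -0.1519, 0.1059]
tcp_rot: [-3.141, -0.0, 0.002]
contact_force: [1.2, 0.3, -0.4]
opening: 0.0488
finger_force: 41.9
```

```bash
python3 - <<'E'
from rig import bot,cams
import cv2,numpy as np
from h import *
s=bot.state();print(s["tool_pos"],s["opening"])
c=cams.camera("scene");u,v=map(int,proj(c,[.464,-.152,.06]));w=60
cv2.imwrite("pics/c6.png",cv2.resize(c["pixels"][v-w:v+w,u-w:u+w],(480,480),interpolation=cv2.INTER_CUBIC))
E
```

```text
[ 0.46405716 -0.15187546  0.10591766] 0.04884722400496172
```

View pics/c6.png

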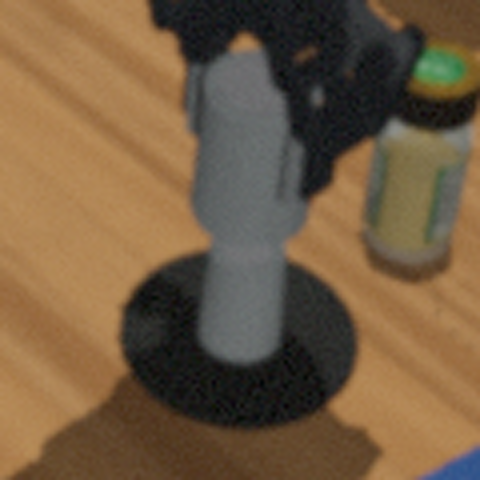

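m hangs centred over s, so I'll lower it.

drive_tool([
  [[0, 0.01, 0.15], [0, 0, 0]],
  [[0, 0, 0.15], [0, 0, 0]],
  [[0, 0, 0.15], [0, 0, 0]],
  [[0, 0, 0.15], [0, 0, 0]],
  [[0, 0, 0.15], [0, 0, 0]],
  [[0, 0, 0.15], [0, 0, 0]],
  [[0, 0, 0.15], [0, 0, 0]],
  [[0, 0, 0.1], [0, 0, 0]],
  [[0, 0, 0.06], [0, 0, 0]],
  [[0, 0, 0.04], [0, 0, 0]],
  [[0, 0, 0.03], [0, 0, 0]],
  [[0, 0, 0.01], [0, 0, 0]],
  [[0, 0, 0], [0, 0, 0]],
  [[0, 0, 0], [0, 0, 0]],
])

```text
time: 25.42
tool_pos: [0.464, -0.1536, 0.0286]
tcp_rot: [3.141, -0.0, 0.0]
contact_force: [0.6, 0.4, -1.7]
opening: 0.0489
finger_force: 42.0
```

drive_tool([
  [[0, 0, 0.015], [0, 0, 0]],
  [[0, 0, 0.015], [0, 0, 0]],
  [[0, 0, 0], [0, 0, 0]],
  [[0, 0, 0], [0, 0, 0]],
])

```text
time: 25.92
tool_pos: [0.4642, -0.1536, 0.0283]
tcp_rot: [3.141, -0.001, 0.0]
contact_force: [-6.8, 2.0, 21.9]
opening: 0.0488
finger_force: 44.2
```

m is seated. Now I'll release it and go to l.

drive_tool([
  [[0, 0, 0], [0, 0, 0]],
  [[0, 0, 0], [0, 0, 0]],
  [[0, 0, 0], [0, 0, 0]],
  [[0, 0, 0], [0, 0, 0]],
  [[0, 0, 0], [0, 0, 0]],
  [[0, 0, -0.2], [0, 0, 0]],
  [[0, 0, -0.6], [0, 0, 0]],
  [[0, 0, -0.7], [0, 0, 0]],
  [[0, 0, -0.7], [0, 0, 0]],
  [[-0.01, -0.65, 0], [0, 0, 0]],
  [[-0.015, -0.8, 0], [0, 0, 0]],
  [[-0.015, -0.8, 0], [0, 0, 0]],
  [[-0.015, -0.8, 0], [0, 0, 0]],
  [[-0.015, -0.8, 0], [0, 0, 0]],
  [[-0.015, -0.8, 0], [0, 0, 0]],
  [[-0.015, -0.8, 0], [0, 0, 0]],
  [[-0.015, -0.8, 0], [0, 0, 0]],
  [[-0.015, -0.8, 0], [0, 0, 0]],
  [[0, -0.6, 0], [0, 0, 0]],
  [[0, 0, 0], [0, 0, 0]],
], claw=1)

```text
time: 28.42
tool_pos: [0.455, 0.3088, 0.1595]
tcp_rot: [-3.14, -0.0, 0.005]
contact_force: [-0.3, -0.6, -0.3]
opening: 0.0855
finger_force: 0.0
```

```bash
python3 - <<'E'
from rig import bot,cams
import cv2,numpy as np
from h import *
t=cams.camera("top");s=cams.camera("scene")
print(bot.state()["tool_pos"])
o=[]
for c in(t,s):
    u,v=map(int,proj(c,[.464,-.1535,.03]));w=50
    b=cv2.resize(c["pixels"][v-w:v+w,u-w:u+w],(400,400),interpolation=cv2.INTER_CUBIC)
    for z,r,q in((.074,.0235,(0,0,255)),(.006,.026,(0,255,0)),(.006,.055,(255,255,0))):
        cv2.polylines(b,[((circ(c,.464,-.1535,z,r)-[u-w,v-w]+.5)*4).astype(int)],True,q,1)
    o.append(b)
cv2.imwrite("pics/c7.png",np.hstack(o))
E
```

```text
[0.45587459 0.30498505 0.15896121]
```

View pics/c7.png

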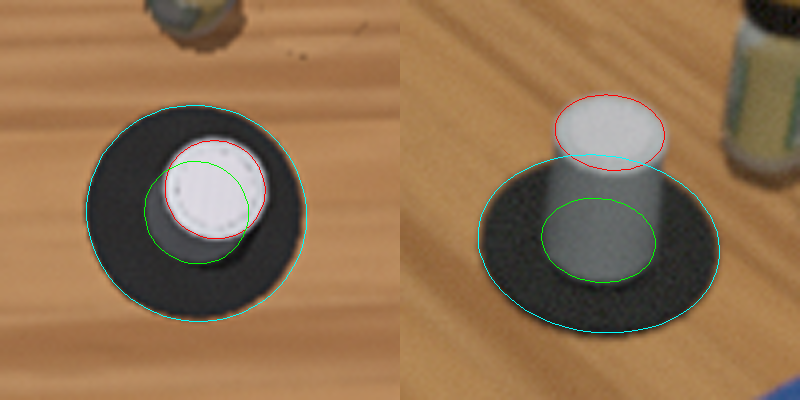

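m is seated at about (0.464, −0.1535). Now I'll grip l.

drive_tool([
  [[0, 0, 0.4], [0, 0, 0]],
  [[0, 0, 0.3], [0, 0, 0]],
  [[0, 0, 0.3], [0, 0, 0]],
  [[0, 0, 0.3], [0, 0, 0]],
  [[0, 0, 0.3], [0, 0, 0]],
  [[0, 0, 0.3], [0, 0, 0]],
  [[0, 0, 0.2], [0, 0, 0]],
  [[0, 0, 0.1], [0, 0, 0]],
  [[0, 0, 0], [0, 0, 0]],
  [[0, 0, 0], [0, 0, 0]],
])

```text
time: 29.78
tool_pos: [0.4563, 0.3057, 0.0272]
tcp_rot: [-3.141, -0.001, 0.0]
contact_force: [0.5, 0.1, 0.1]
opening: 0.0852
finger_force: 0.0
```

drive_tool([
  [[0, 0, 0], [0, 0, 0]],
  [[0, 0, 0], [0, 0, 0]],
  [[0, 0, 0], [0, 0, 0]],
  [[0, 0, 0], [0, 0, 0]],
  [[0, 0, 0], [0, 0, 0]],
  [[0, 0, 0], [0, 0, 0]],
  [[0, 0, 0], [0, 0, 0]],
], claw=0, squeeze=50)

```text
time: 30.65
tool_pos: [0.4564, 0.3057, 0.0278]
tcp_rot: [-3.141, -0.001, 0.0]
contact_force: [-2.0, -2.2, 9.8]
opening: 0.0623
finger_force: 53.3
```

drive_tool([
  [[0, 0, -0.3], [0, 0, 0]],
  [[0, 0, -0.65], [0, 0, 0]],
  [[0, 0, -0.7], [0, 0, 0]],
  [[0.007, 0.3, 0], [0, 0, 0]],
  [[0.01, 0.5, 0], [0, 0, 0]],
  [[0.01, 0.6, 0], [0, 0, 0]],
  [[0.01, 0.6, 0], [0, 0, 0]],
  [[0.01, 0.6, 0], [0, 0, 0]],
  [[0.01, 0.6, 0], [0, 0, 0]],
  [[0.01, 0.6, 0], [0, 0, 0]],
  [[0.01, 0.6, 0], [0, 0, 0]],
  [[0.01, 0.6, 0], [0, 0, 0]],
  [[0.01, 0.6, 0], [0, 0, 0]],
  [[0.01, 0.6, 0], [0, 0, 0]],
  [[0.01, 0.6, 0], [0, 0, 0]],
  [[0.01, 0.45, 0], [0, 0, 0]],
  [[0, 0.3, 0], [0, 0, 0]],
  [[0, 0.1, 0], [0, 0, 0]],
  [[0, 0, 0], [0, 0, 0]],
  [[0, 0, 0], [0, 0, 0]],
])

```text
time: 33.15
tool_pos: [0.4636, -0.1526, 0.1257]
tcp_rot: [-3.141, 0.0, 0.001]
contact_force: [0.1, -0.0, -0.6]
opening: 0.0625
finger_force: 55.2
```

```bash
python3 - <<'E'
from rig import bot,cams
import cv2,numpy as np
from h import *
s=bot.state();print(s["tool_pos"],s["tcp_rot"],s["opening"])
c=cams.camera("scene");u,v=map(int,proj(c,[.464,-.152,.08]));w=60
cv2.imwrite("pics/c8.png",cv2.resize(c["pixels"][v-w:v+w,u-w:u+w],(480,480),interpolation=cv2.INTER_CUBIC))
E
```

```text
[ 0.46361381 -0.15264622  0.1256689 ] [-3.14124336e+00  1.85178104e-04  1.37063351e-03] 0.06249333512413358
```

View pics/c8.png

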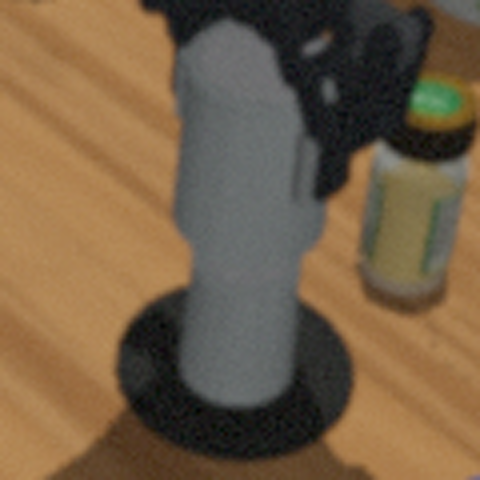

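l hangs centred over m, so I'll lower it.

drive_tool([
  [[0, 0.008, 0.15], [0, 0, 0]],
  [[0, 0, 0.15], [0, 0, 0]],
  [[0, 0, 0.15], [0, 0, 0]],
  [[0, 0, 0.15], [0, 0, 0]],
  [[0, 0, 0.15], [0, 0, 0]],
  [[0, 0, 0.15], [0, 0, 0]],
  [[0, 0, 0.15], [0, 0, 0]],
  [[0, 0, 0.15], [0, 0, 0]],
  [[0, 0, 0.12], [0, 0, 0]],
  [[0, 0, 0.08], [0, 0, 0]],
  [[0, 0, 0.06], [0, 0, 0]],
  [[0, 0, 0.04], [0, 0, 0]],
  [[0, 0, 0.02], [0, 0, 0]],
  [[0, 0, 0], [0, 0, 0]],
  [[0, 0, 0], [0, 0, 0]],
])

```text
time: 35.08
tool_pos: [0.4638, -0.1541, 0.0346]
tcp_rot: [3.142, -0.0, 0.0]
contact_force: [-1.0, 0.3, -0.4]
opening: 0.062
finger_force: 55.2
```

drive_tool([
  [[0, 0, 0.012], [0, 0, 0]],
  [[0, 0, 0.012], [0, 0, 0]],
  [[0, 0, 0], [0, 0, 0]],
  [[0, 0, 0], [0, 0, 0]],
])

```text
time: 35.58
tool_pos: [0.4639, -0.1541, 0.0338]
tcp_rot: [3.141, -0.0, 0.0]
contact_force: [-2.4, 0.2, 8.9]
opening: 0.0623
finger_force: 56.3
```

Contact at 0.0338, exactly where it should seat. Now I'll release and back off.

drive_tool([
  [[0, 0, 0], [0, 0, 0]],
  [[0, 0, 0], [0, 0, 0]],
  [[0, 0, 0], [0, 0, 0]],
  [[0, 0, 0], [0, 0, 0]],
  [[0, 0, 0], [0, 0, 0]],
  [[0, 0, -0.2], [0, 0, 0]],
  [[0, 0, -0.5], [0, 0, 0]],
  [[0, 0, -0.6], [0, 0, 0]],
  [[0, 0, -0.6], [0, 0, 0]],
  [[0, 0, -0.5], [0, 0, 0]],
  [[0, -0.5, 0], [0, 0, 0]],
  [[0, -0.6, 0], [0, 0, 0]],
  [[0, -0.6, 0], [0, 0, 0]],
  [[0, -0.6, 0], [0, 0, 0]],
  [[0, -0.6, 0], [0, 0, 0]],
  [[0, -0.5, 0], [0, 0, 0]],
  [[0, 0, 0], [0, 0, 0]],
  [[0, 0, 0], [0, 0, 0]],
  [[0, 0, 0], [0, 0, 0]],
], claw=1)

```text
time: 37.95
tool_pos: [0.4637, 0.0488, 0.1772]
tcp_rot: [3.141, -0.0, -0.001]
contact_force: [0.4, 0.0, -0.1]
opening: 0.0854
finger_force: 0.0
```

```bash
python3 - <<'E'
from rig import bot,cams
import cv2,numpy as np
from h import *
t=cams.camera("top");s=cams.camera("scene")
print(bot.state()["tool_pos"])
o=[]
for c in(t,s):
    u,v=map(int,proj(c,[.464,-.153,.03]));w=70
    b=cv2.resize(c["pixels"][v-w:v+w,u-w:u+w],(400,400),interpolation=cv2.INTER_CUBIC)
    for z,r,q in((.088,.0305,(0,0,255)),(.006,.033,(0,255,0)),(.006,.055,(255,255,0))):
        cv2.polylines(b,[((circ(c,.464,-.153,z,r)-[u-w,v-w]+.5)*400/140).astype(int)],True,q,1)
    o.append(b)
cv2.imwrite("pics/c9.png",np.hstack(o))
E
```

```text
[0.46369673 0.04897185 0.17710468]
```

View pics/c9.png

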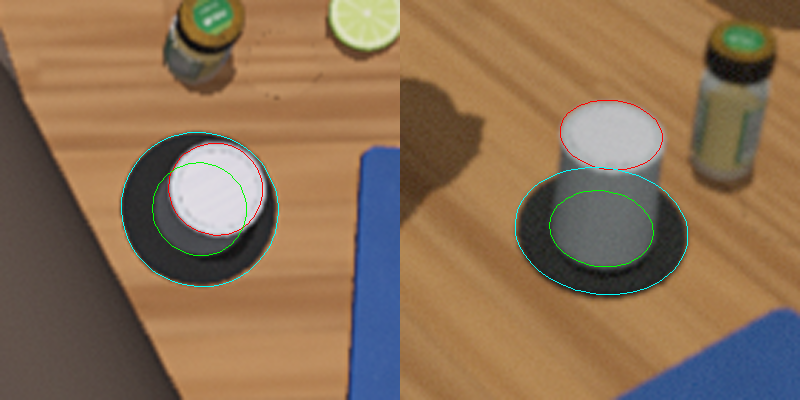

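The nest stands upright, seated at the expected height and within about 2 mm of the mat centre. I'm handing it in.

```bash
python3 -c "
from rig import bot
print(bot.close_job())"
```

```text
the job is handed in; nothing more can be done
None
```

The four beakers are nested smallest to largest, mouth down and flat on the drying mat within about 2 mm of its centre; I kept the arm clear of the shaker, jars and lime, and handed the job in at about 38 s.

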